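Pack away dice and meeples in the game caddy

ROBOT

A 7-joint arm with a two-finger parallel gripper is mounted at the origin on the work surface. World frame = base frame: x ahead of the robot, y to its left, z up, the work surface at z = 0. Lengths are in m, angles in rad, forces in N, time in s.
With the tool pointing down it reaches from about 0.4 to 0.85 m from the base axis. Payload 4.5 kg.
Tool frame: the origin (TCP) lies on the centre line of the jaws, within the pads' length; the fingertips stand 11 mm ahead of it and the grasp point (between the pads) lies 8 mm behind it (manip.nose_length is the distance from the TCP to the fingertips, in m); z points along the fingers, y is the direction in which the jaws open and shut (so a half turn about z gives the same grasp; the last joint's range is limited). The gripper opens to 88 mm and grips with 3 to 60 N. Pads are 18 mm wide; open, the fingers measure 123 mm over their backs; the gripper's body (75 mm by 187 mm) begins 45 mm behind the grasp point.
Start: joints at [1.158, 0.689, -0.195, 1.565, 0.157, 0.902, -0.215], TCP at [0.27, -0.564, 0.25] pointing down, gripper open.
Joint ranges: [-3.01, 3.01], [-0.46, 2.08], [-1.47, 1.51], [0.13, 2.56], [-1, 4.14], [0.04, 2.09], [-2.66, 2.66]. Speed limits (rad/s): [2.57, 2.57, 3.14, 3.14, 3.14, 3.14, 3.14].

INTERFACE

Orientations are given as a rotation vector (axis times angle).
In Python, from station import manip gives the robot as it stands.
- The arm moves only by the tool send_rows, never from a script. Its argument "moves" is text: rows parted by semicolons, each of 5 numbers parted by spaces: the shift along the tool's x, y, z in m, then the turn about the tool's z in degrees, then the opening, from -1 (shut) to 1 (fully open), so that 0 is half open. In form: tx ty tz roll grip; .... A call has 1 to 5 rows; each row is the pose to reach, as a shift and turn from the pose measured when the call began, along the tool's axes at that moment; what a row does not reach only later rows make up. A row lasts 1/12 s, in which the tool goes at most 41.7 mm and 7.16 degrees, less where a joint would pass 70% of its speed; a pose out of reach is approached as far as the arm can. A call with a gripper value outside its range is refused whole. The fingers move at their own pace and stop on an object; "force" is the grip in N (left out, the last holds). Time passes only in rows, so rows that repeat a pose let the fingers close. It gives the time, the measured TCP pose, the force and the opening at its end, in the units of the state.
- manip.get_state(): the state, without advancing time (a new reading comes with each control period).
- manip.snapshot(name): name is "scene" or "top"; returns the picture (480x640x3 uint8, blue, green, red); there is no depth.
- manip.camera_model(name): a dict with "fx", "fy", "cx", "cy" (pixels), "rvec" (rotation vector, rad) and "tvec" (3), from world to camera coordinates, as OpenCV has them. Camera axes: x right, y down, z forward; pixel columns grow to the right and rows downward; lengths in m; the calibration is good to about 2 mm. A picture is of the moment at which its call begins. camera_model takes no time and is no camera call.
- manip.close_job(): hands the job in, once; it reports no verdict.
The state is a dict: "time_s": time; "joint_pos": joint angles; "joint_vel": joint speeds; "effort": joint torques, N m; "tcp_pos": TCP position; "orientation": TCP orientation; "force": force on the tool from outside, world axes, zero at the start; "moment": the same for the moment, N m; "gripper_width": finger opening in m.
Only numpy, scipy, OpenCV 4.12 (cv2) and the standard library are available. Lean on these libraries where they do the work, as an engineer would, in place of code of your own. Each camera call takes 0.05 s, during which the arm holds its last target. There are 200 camera calls.

TASK

The game is over: sort the pieces on the board by kind, whatever their colour, putting both dice and both meeples into the drawer compartment whose picture tile on the caddy shows that kind, each lying below the drawer's rim. When all four are in, gently push the drawer fully shut. Leave the mug, the sand timer and the card box where they stand.

Things in the scene. Friction and masses are not known exactly. Their poses are not given: they have to be found in the camera images.
- die_red: Red playing die, a 25 mm cube with slightly rounded edges, about 14 g, lying anywhere on the game board. Origin at the cube's centre, axes normal to its faces.
- die_white: White playing die, a 25 mm cube with slightly rounded edges, about 14 g, lying anywhere on the game board. Origin at the cube's centre, axes normal to its faces.
- meeple_red: Red meeple (flat wooden figure), 14 mm thick, 12 g, lying flat on the board. Origin at mid thickness on its centre line; x towards the head. Parallel-sided legs and trunk 28 mm wide (y) from x = -22 to +4 mm: grip there, round x = -9 (8 mm gap between the legs up to x = -12). Arms 38 mm wide, x = +4 to +12; round head 16 mm wide, ending at x = +22.5.
- meeple_blue: Blue meeple (flat wooden figure), 14 mm thick, 12 g, lying flat on the board. Origin at mid thickness on its centre line; x towards the head. Parallel-sided legs and trunk 28 mm wide (y) from x = -22 to +4 mm: grip there, round x = -9 (8 mm gap between the legs up to x = -12). Arms 38 mm wide, x = +4 to +12; round head 16 mm wide, ending at x = +22.5.
- board: Green chequered game board, 280 x 320 x 4 mm, fixed to the table; the pieces lie on it (top at 4 mm). Origin at the centre of its underside.
- caddy: Dark wooden caddy, 180 deep (x) x 280 wide (y) x 62 mm high, fixed to the table, with one pale drawer open in its front face, which looks to its -x (at x = -90 mm). Below its roof 50 mm are free above the table. Origin under its middle.
- drawer (a joint): How far the drawer stands open, m: 0 fully shut, 0.15 its end stop; starts between 0.128 and 0.14, when both compartments are wholly clear of the roof. It slides along the caddy's x axis (to -x as it opens), has about 2 N of friction and stays where it is left. Pushing it shut faster than 0.4 m/s is a slam.
- drawer_mid (a point): On the drawer floor (11 mm above the table), moving with the drawer, at the foot of the divider, midway between the two compartments; axes as the caddy's. Compartment centres at y = +61.5 and -61.5 mm, each 112 (x) x 117 mm (y) inside. Divider 6 mm, side and back walls 5 mm, front panel 8 mm thick. Walls rise 31 mm above the floor, the front panel 36 mm.
- drawer_pull (a point): Middle of the flat front face of the brass pull strip on the drawer's front, 80 wide (y) x 12 high, standing 12 mm out from the front panel; 32 mm above the table, 76 mm in front of drawer_mid. Push here along the caddy's +x to shut the drawer.
- tile_dice: Picture tile with a white die face of five black dots. Black 70 mm square plate, 4 mm thick, flat on the caddy's roof behind the compartment it names: both have the same y in the caddy's frame (+61.5 or -61.5 mm; which tile is on which side varies). Yaw as the caddy's. Origin at the centre of its underside.
- tile_meeples: Picture tile with a yellow meeple figure. Black 70 mm square plate, 4 mm thick, flat on the caddy's roof behind the compartment it names: both have the same y in the caddy's frame (+61.5 or -61.5 mm; which tile is on which side varies). Yaw as the caddy's. Origin at the centre of its underside.
- mug: White espresso mug, 64 mm across, 60 mm high, handle to its +y, bystander on the table beyond the board. Origin under its middle.
- timer: Sand timer, 44 mm across, 80 mm high, wooden ends and glass, standing at the left, before the card box; bystander. Origin under its middle.
- card_box: Blue card box, 66 x 92 x 30 mm, with a yellow panel, lying to the left of the caddy; bystander. Origin under its middle.
Things that resemble listed ones, but are neither listed nor needed, are in the scene too. Of the things shaped like the die_red, the red one is meant.

How it is judged:
By the outcome, as a careful person would: the job done as asked, in the order asked, and still so for the second after the job is handed in, with the robot touching nothing.
It also fails if it takes over 72 s, if anything falls off the work surface, if the arm or the gripper's body presses on something with over 40 N, if the wrist force passes 120 N, or if a joint passes its speed limit or range.

## Working session

There is one attempt and no reset: what is moved stays moved. The work goes in short steps, Python scripts to look and compute and a tool call to move; the robot and the scene stay as the last step left them, time stands still between calls to the robot, and variables do not carry over. Pictures are saved under pics/ and viewed, about 8 in all and at most 12, crops included, and the job is handed in when it is done.

Besides the shell and the picture viewer there is one more tool, called after "Request:" as name(argument=value, ...), one argument or row to a line, values as JSON. send_rows: Moves the arm, as the interface text tells. Its arguments: {"type":"object","properties":{"moves":{"type":"string"},"force":{"type":"number"}},"required":["moves"]}

```bash
mkdir -p pics; ls; python3 - <<'E'
from station import manip
import cv2, numpy as np
s=manip.get_state(); print({k:np.round(v,3) for k,v in s.items()}, manip.nose_length)
for n in("scene","top"):
    cv2.imwrite(f"pics/{n}0.png",manip.snapshot(n)); 
    m=manip.camera_model(n); R=cv2.Rodrigues(np.array(m["rvec"]))[0]; print(n,m["fx"],m["cx"],m["cy"],-R.T@np.array(m["tvec"]),R[2])
E
```

```text
pics
{'time_s': np.float64(0.0), 'joint_pos': array([ 1.158,  0.69 , -0.195,  1.566,  0.157,  0.903, -0.215]), 'joint_vel': array([ 0.   , -0.   ,  0.001,  0.001,  0.001,  0.001, -0.003]), 'effort': array([-0.0000e+00, -5.2755e+01, -1.2670e+00, -1.5343e+01, -5.3000e-02,
        7.0000e-03,  0.0000e+00]), 'tcp_pos': array([ 0.27 , -0.563,  0.249]), 'orientation': array([-3.062e+00, -6.960e-01,  1.000e-03]), 'force': array([-0.987,  0.067,  0.138]), 'moment': array([ 0.002, -0.016, -0.032]), 'gripper_width': np.float64(0.088)} 0.011
scene 520.9652886540126 323.95306729225626 239.04877418606722 [1.22167172 0.00207535 1.09585246] [-0.5120765  -0.025702   -0.85855522]
top 488.70888087781486 316.11383565754346 250.77424422261737 [ 0.46548275 -0.01131033  1.47107411] [ 0.0857276  -0.00128369 -0.99631779]
```

View pics/scene0.png

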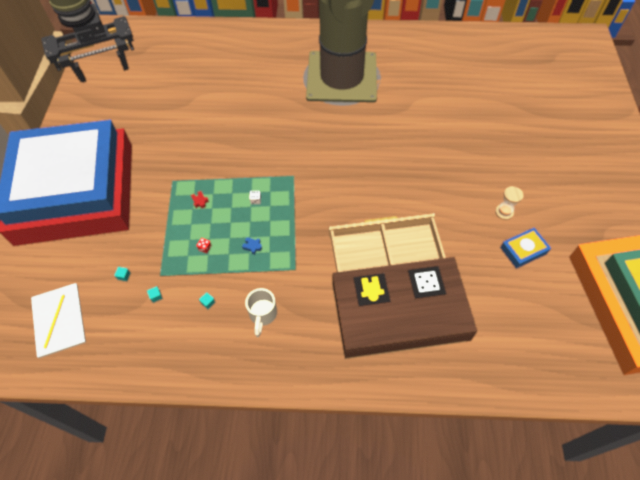

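View pics/top0.png

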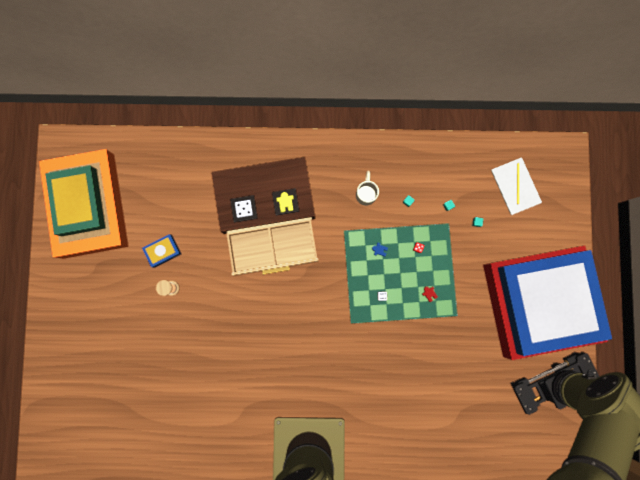

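The scene view shows the board at about (230,225) with the red meeple (200,200), white die (255,196), red die (204,245) and blue meeple (252,245). The top view shows the same pieces at (430,294), (382,296), (419,248) and (380,250). The dice tile (243,208) is on the caddy's +y side and the meeple tile (286,202) on its -y side. Next I'll measure.

```bash
cat > h.py <<'E'
from station import manip
import cv2, numpy as np
def cam(n):
    m=manip.camera_model(n); K=np.array([[m["fx"],0,m["cx"]],[0,m["fy"],m["cy"]],[0,0,1]])
    return K,np.array(m["rvec"],float),np.array(m["tvec"],float)
def ray(n,uv,z):
    K,r,t=cam(n); R=cv2.Rodrigues(r)[0]; uv=np.atleast_2d(uv).astype(float)
    d=np.c_[uv,np.ones(len(uv))]@np.linalg.inv(K).T@R; c=-R.T@t
    return (c+d*((z-c[2])/d[:,2])[:,None])[:,:2]
def proj(n,P):
    K,r,t=cam(n); return cv2.projectPoints(np.atleast_2d(P).astype(float),r,t,K,None)[0].reshape(-1,2)
def rectify(n,img,z,x0,x1,y0,y1,s=1000):
    "world-plane picture: up=+x, left=+y, s px per m"
    w=np.array([[x1,y1],[x1,y0],[x0,y0],[x0,y1]]); W,H=int((y1-y0)*s),int((x1-x0)*s)
    src=proj(n,np.c_[w,np.full(4,z)]).astype(np.float32)
    M=cv2.getPerspectiveTransform(src,np.float32([[0,0],[W,0],[W,H],[0,H]]))
    return cv2.warpPerspective(img,M,(W,H),flags=cv2.INTER_CUBIC)
E
python3 - <<'E'
from h import *
T=cv2.imread("pics/top0.png");S=cv2.imread("pics/scene0.png")
c=ray("top",[[345,230],[450,225],[456,316],[350,322]],.004);print("board",c.round(3))
print("tiles",ray("top",[[243,208],[286,202]],.066).round(3),ray("scene",[[427,282],[372,290]],.066).round(3))
print("caddy/drawer top", ray("top",[[213,172],[305,158],[314,219]],.062).round(3),ray("top",[[233,274],[317,262]],.047).round(3))
x0,x1,y0,y1=.28,.62,-.46,-.06
a=rectify("top",T,.02,x0,x1,y0,y1);b=rectify("scene",S,.02,x0,x1,y0,y1)
cv2.imwrite("pics/rect.png",np.hstack([a,b]))
E
```

```text
board [[ 0.656 -0.1  ]
 [ 0.676 -0.418]
 [ 0.402 -0.433]
 [ 0.38  -0.117]]
tiles [[0.708 0.201]
 [0.728 0.076]] [[0.71  0.201]
 [0.733 0.08 ]]
caddy/drawer top [[ 0.814  0.293]
 [ 0.86   0.023]
 [ 0.679 -0.006]] [[ 0.517  0.228]
 [ 0.555 -0.016]]
```

View pics/rect.png

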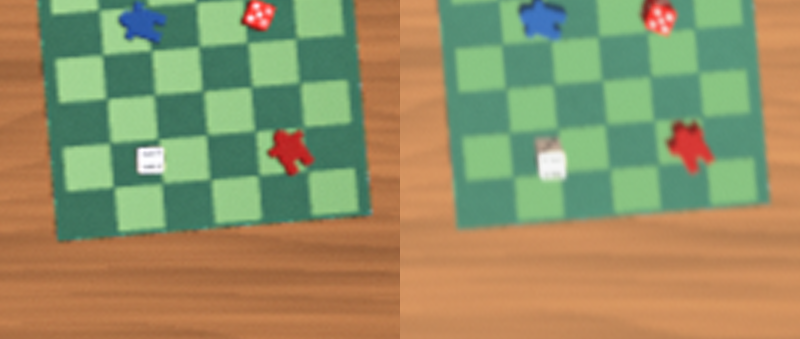

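Left half is the top view rectified, right half the scene view. Pieces are clear: blue meeple (143,22), red die (258,15), white die (150,160), red meeple (290,150). Now masks and enlarged crops.

```bash
cat > pieces.py <<'E'
from h import *
def masks(img):
    h=cv2.cvtColor(img,cv2.COLOR_BGR2HSV); H,S,V=cv2.split(h)
    return {"red":(((H<8)|(H>172))&(S>150)&(V>70)),"blue":((H>100)&(H<130)&(S>120)),"white":((S<60)&(V>150))}
def find(img,n="top",box=(.36,.70,-.45,-.09),s=2000):
    x0,x1,y0,y1=box; out=[]
    for z,kinds in((.018,("red","blue")),(.029,("red","white"))):
        r=rectify(n,img,z,*box,s); m=masks(r)
        for k in kinds:
            q=m[k].astype(np.uint8)*255
            q=cv2.morphologyEx(q,cv2.MORPH_CLOSE,np.ones((13,13),np.uint8))
            for c in cv2.findContours(q,cv2.RETR_EXTERNAL,cv2.CHAIN_APPROX_NONE)[0]:
                A=cv2.contourArea(c)/s**2*1e6
                if not 250<A<1500: continue
                M=cv2.moments(c); u,v=M["m10"]/M["m00"],M["m01"]/M["m00"]
                rc=cv2.minAreaRect(c); 
                out.append((k,z,A,[x1-v/s,y1-u/s],np.array(rc[1])/s*1e3,rc[2],[x1-rc[0][1]/s,y1-rc[0][0]/s]))
    return out
E
python3 - <<'E'
from pieces import *
T=cv2.imread("pics/top0.png")
for o in find(T): print(o[0],o[1],round(o[2]),np.round(o[3],4),"rect",np.round(o[4],1),round(o[5],1),np.round(o[6],4))
x=[]
for z,cx,cy in((.018,.60,-.205),(.018,.47,-.35),(.029,.605,-.315),(.029,.46,-.21)):
    x.append(rectify("top",T,z,cx-.035,cx+.035,cy-.05,cy+.05,4000))
cv2.imwrite("pics/crops.png",np.vstack([np.hstack(x[:2]),np.hstack(x[2:])]))
E
```

```text
red 0.018 1064 [ 0.4693 -0.3506] rect [44.3 38. ] 56.8 [ 0.4701 -0.3499]
red 0.018 678 [ 0.6057 -0.3184] rect [27.5 28. ] 18.4 [ 0.6054 -0.3186]
blue 0.018 1109 [ 0.5976 -0.2027] rect [44.5 38.2] 16.9 [ 0.5979 -0.2017]
red 0.029 1050 [ 0.4692 -0.3481] rect [43.8 37.7] 56.3 [ 0.47   -0.3473]
red 0.029 668 [ 0.6046 -0.3161] rect [27.5 27.7] 19.4 [ 0.6043 -0.3161]
white 0.029 729 [ 0.4599 -0.2095] rect [29.  27.5] 90.0 [ 0.4605 -0.2092]Traceback (most recent call last):
  File "<stdin>", line 7, in <module>
    return _nx.concatenate(arrs, 1, dtype=dtype, casting=casting)
           ~~~~~~~~~~~~~~~^^^^^^^^^^^^^^^^^^^^^^^^^^^^^^^^^^^^^^^
ValueError: all the input array dimensions except for the concatenation axis must match exactly, but along dimension 0, the array at index 0 has size 280 and the array at index 1 has size 279
```

```bash
python3 - <<'E'
from pieces import *
T=cv2.imread("pics/top0.png")
x=[]
for z,cx,cy in((.018,.60,-.205),(.018,.47,-.35),(.029,.605,-.315),(.029,.46,-.21)):
    x.append(cv2.resize(rectify("top",T,z,cx-.035,cx+.035,cy-.05,cy+.05,4000),(400,280)))
cv2.imwrite("pics/crops.png",np.vstack([np.hstack(x[:2]),np.hstack(x[2:])]))
E
```

```text
(no output)
```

View pics/crops.png

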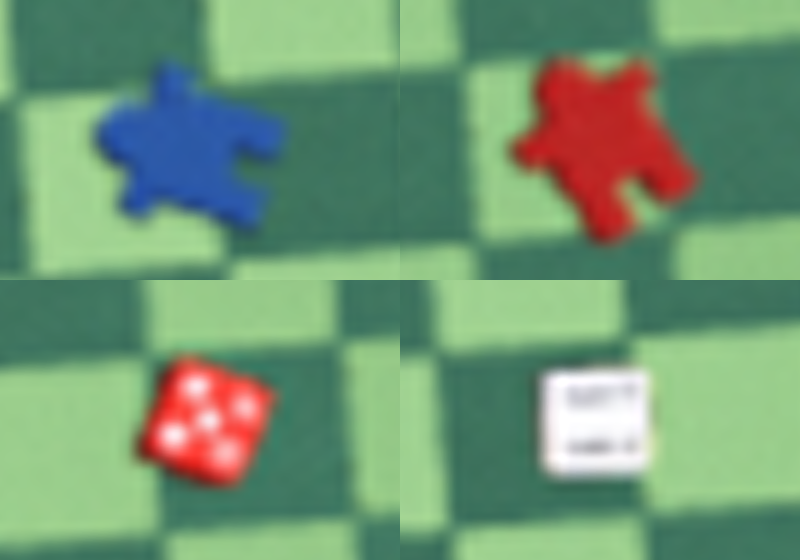

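All measurements fit the given sizes (meeples 44x38 mm, dice about 27 mm square, tiles 123 mm apart). Blue meeple is at (.598,-.202) with its head yaw at 73°. Red meeple is at (.470,-.350) with yaw 33°. Red die is at (.604,-.316) with faces at -19°. White die is at (.460,-.2095) with yaw 0. Caddy yaw is about 9.4°. I'll write a helper for moves and set off towards the red meeple.

```bash
cat > go.py <<'E'
import sys, numpy as np, cv2
from station import manip
# targets given as: x y z jaw_angle_deg ; prints the shift in tool axes, roll
s=manip.get_state(); R=cv2.Rodrigues(np.array(s["orientation"]))[0]; p=s["tcp_pos"]
print("t",round(s["time_s"],2),"tcp",p.round(4),"jaw",np.degrees(np.arctan2(R[1,1],R[0,1])).round(1),"tilt",np.degrees(np.arccos(-R[2,2])).round(2),"w",round(s["gripper_width"],4),"F",np.round(s["force"],1))
print("q",np.round(s["joint_pos"],2))
a=list(map(float,sys.argv[1:]))
for i in range(0,len(a),4):
    x,y,z,f=a[i:i+4]; d=R.T@(np.array([x,y,z])-p); r=np.degrees(np.arctan2(R[1,1],R[0,1]))-f; r=(r+90)%180-90
    print("shift",d.round(4),"roll",round(r,1))
E
python3 go.py .4626 -.3548 .10 -56.8
```

```text
t 0.1 tcp [ 0.2698 -0.5632  0.249 ] jaw -64.4 tilt 0.09 w 0.0883 F [-0.2 -0.1 -0.2]
q [ 1.16  0.69 -0.19  1.57  0.16  0.9  -0.22]
shift [ 0.264  -0.1043  0.1491] roll -7.6
```

Request:
send_rows(
  moves="0.13 -0.05 0.04 -7.6 0.2;0.264 -0.104 0.1 -7.6 0.2;0.264 -0.104 0.1 -7.6 0.2;0.264 -0.104 0.13 -7.6 0.2;0.264 -0.104 0.13 -7.6 0.2",
  force=15,
)

```text
time_s: 0.52
tcp_pos: [0.4011, -0.4218, 0.169]
orientation: [-3.01, -0.897, -0.0]
force: [0.5, 0.0, -0.4]
gripper_width: 0.0568
```

```bash
python3 go.py .4626 -.3548 .06 -56.8
```

```text
t 0.52 tcp [ 0.4011 -0.4218  0.169 ] jaw -56.8 tilt 0.07 w 0.0568 F [ 0.5  0.  -0.4]
q [ 0.84  0.74 -0.18  1.77  0.2   0.65 -0.45]
shift [ 0.0881 -0.0222  0.1091] roll -0.0
```

Request:
send_rows(
  moves="0.044 -0.011 0.055 0 0.2;0.088 -0.022 0.109 0 0.2;0.088 -0.022 0.109 0 0.2;0.088 -0.022 0.109 0 0.2;0.088 -0.022 0.109 0 0.2",
)

```text
time_s: 0.93
tcp_pos: [0.4639, -0.3494, 0.0565]
orientation: [-3.0, -0.905, 0.002]
force: [-0.0, -0.4, 0.2]
gripper_width: 0.053
```

```bash
python3 go.py .4626 -.3548 .0165 -56.8; python3 - <<'E'
from pieces import *
T=manip.snapshot("top"); cv2.imwrite("pics/top1.png",T); S=manip.snapshot("scene"); cv2.imwrite("pics/scene1.png",S)
x=cv2.resize(S[160:290,140:320],(720,520),interpolation=cv2.INTER_CUBIC); cv2.imwrite("pics/c1.png",x)
E
```

```text
t 0.93 tcp [ 0.4639 -0.3494  0.0565] jaw -56.4 tilt 0.49 w 0.053 F [-0.  -0.4  0.2]
q [ 0.64  0.92 -0.12  1.82  0.22  0.42 -0.62]
shift [-0.0041  0.0041  0.0399] roll 0.4
```

View pics/c1.png

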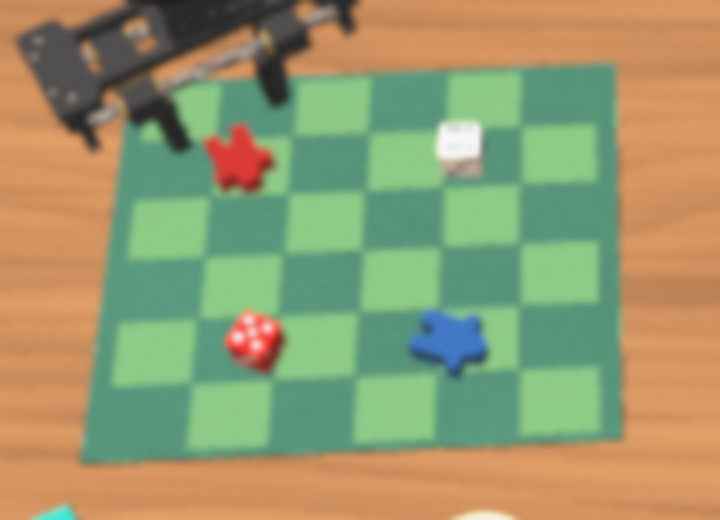

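The crop shows the open fingers just behind and above the red meeple at (240,158), consistent with their height. Going down and gripping.

Request:
send_rows(
  moves="-0.004 0.004 0 0.4 0.2;-0.004 0.004 0.02 0.4 0.2;-0.004 0.004 0.04 0.4 0.2;-0.004 0.004 0.04 0.4 0.2;-0.004 0.004 0.04 0.4 0.2",
)

```text
time_s: 1.45
tcp_pos: [0.4597, -0.3627, 0.0206]
orientation: [-3.014, -0.883, 0.003]
force: [-0.2, 0.4, 0.5]
gripper_width: 0.0527
```

Request:
send_rows(
  moves="0 0 0 0 -1;0 0 0 0 -1;0 0 0 0 -1;0 0 0 0 -1;0 0 0 0 -1",
  force=15,
)

```text
time_s: 1.87
tcp_pos: [0.4599, -0.3631, 0.0215]
orientation: [3.015, 0.883, -0.003]
force: [-0.3, 0.1, 6.8]
gripper_width: 0.0278
```

```bash
python3 go.py .597 .040 .10 -80.6 .597 .040 .033 -80.6
```

```text
t 1.87 tcp [ 0.4599 -0.3631  0.0215] jaw -57.4 tilt 0.1 w 0.0278 F [-0.3  0.1  6.8]
q [ 0.64  0.98 -0.09  1.81  0.23  0.36 -0.62]
shift [ 0.3327 -0.2655 -0.079 ] roll 23.2
shift [ 0.3329 -0.2655 -0.012 ] roll 23.2
```

Gripped at 27.8 mm, the trunk width. Lifting, then carrying it to the -y (meeple) compartment.

Request:
send_rows(
  moves="0 0 -0.04 0 -1;0 0 -0.08 0 -1;0.03 -0.024 -0.09 6 -1;0.06 -0.048 -0.09 12 -1;0.09 -0.072 -0.09 18 -1",
)

```text
time_s: 2.28
tcp_pos: [0.498, -0.2537, 0.1128]
orientation: [3.115, 0.388, 0.002]
force: [0.5, 1.2, -0.2]
gripper_width: 0.0276
```

```bash
python3 go.py .618 .0487 .11 -80.6
```

```text
t 2.28 tcp [ 0.498  -0.2537  0.1128] jaw -75.8 tilt 0.15 w 0.0276 F [ 0.5  1.2 -0.2]
q [ 0.4   0.8  -0.02  1.89  0.04  0.45 -0.97]
shift [ 0.1906 -0.2638  0.0025] roll 4.8
```

Request:
send_rows(
  moves="0.024 -0.033 0 4.8 -1;0.048 -0.066 0 4.8 -1;0.072 -0.099 0 4.8 -1;0.096 -0.132 0 4.8 -1;0.12 -0.165 0 4.8 -1",
)

```text
time_s: 2.7
tcp_pos: [0.5742, -0.0621, 0.1128]
orientation: [3.129, 0.258, 0.003]
force: [0.8, -0.4, -0.0]
gripper_width: 0.028
```

```bash
python3 go.py .618 .0487 .10 -80.6
```

```text
t 2.7 tcp [ 0.5742 -0.0621  0.1128] jaw -80.6 tilt 0.15 w 0.028 F [ 0.8 -0.4 -0. ]
q [-0.01  0.82  0.06  1.83 -0.08  0.49 -1.3 ]
shift [ 0.0613 -0.1022  0.0127] roll 0.0
```

Request:
send_rows(
  moves="0.02 -0.034 0 0 -1;0.041 -0.068 0 0 -1;0.061 -0.102 0.01 0 -1;0.061 -0.102 0.013 0 -1;0.061 -0.102 0.013 0 -1",
)

```text
time_s: 3.12
tcp_pos: [0.6174, 0.053, 0.0986]
orientation: [-3.13, -0.268, -0.001]
force: [0.4, -0.9, -1.2]
gripper_width: 0.0281
```

Request:
send_rows(
  moves="0 0 0 0 -1;0 0 0 0 -1",
)

```text
time_s: 3.28
tcp_pos: [0.6168, 0.0518, 0.0986]
orientation: [3.13, 0.266, -0.001]
force: [-0.4, 0.3, -0.4]
gripper_width: 0.0279
```

```bash
python3 go.py .618 .0487 .033 -80.6; python3 - <<'E'
from h import *
T=manip.snapshot("top"); cv2.imwrite("pics/top2.png",T); S=manip.snapshot("scene"); cv2.imwrite("pics/scene2.png",S)
a=cv2.resize(T[140:290,200:350],(400,400),interpolation=cv2.INTER_CUBIC);b=cv2.resize(S[180:360,310:490],(400,400),interpolation=cv2.INTER_CUBIC)
cv2.imwrite("pics/c2.png",np.hstack([a,b]))
E
```

```text
t 3.28 tcp [0.6168 0.0518 0.0986] jaw -80.3 tilt 0.03 w 0.0279 F [-0.4  0.3 -0.4]
q [-0.21  0.88  0.09  1.7  -0.13  0.56 -1.45]
shift [0.0007 0.0032 0.0656] roll 0.3
```

View pics/c2.png

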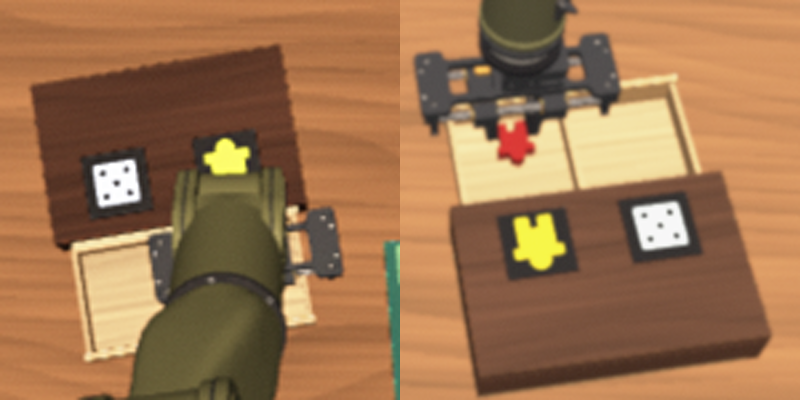

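The red meeple, seen at (515,143) in the right half, is held above the compartment behind the yellow meeple tile. Lowering and releasing.

Request:
send_rows(
  moves="0 0.003 0.03 0.3 -1;0 0.003 0.055 0.3 -1;0 0.003 0.065 0.3 -1;0 0.003 0.065 0.3 -1;0 0.003 0.065 0.3 -1",
)

```text
time_s: 3.8
tcp_pos: [0.6177, 0.0475, 0.0341]
orientation: [3.131, 0.255, 0.0]
force: [0.3, -0.4, 0.7]
gripper_width: 0.0274
```

Request:
send_rows(
  moves="0 0 0 0 -0.1;0 0 0 0 -0.1;0 0 0 0 -0.1;0 0 -0.03 0 -0.1;0 0 -0.07 0 -0.1",
)

```text
time_s: 4.22
tcp_pos: [0.6153, 0.0475, 0.1026]
orientation: [3.131, 0.255, -0.01]
force: [0.4, 0.4, 0.3]
gripper_width: 0.0395
```

```bash
python3 go.py .5953 -.2103 .10 -16.9
```

```text
t 4.22 tcp [0.6153 0.0475 0.1026] jaw -80.7 tilt 0.37 w 0.0395 F [0.4 0.4 0.3]
q [-0.2   0.88  0.09  1.7  -0.13  0.57 -1.45]
shift [-0.0615  0.2512  0.003 ] roll -63.8
```

Request:
send_rows(
  moves="-0.01 0.04 0 -7.1 0.2;-0.02 0.08 0 -14.2 0.2;-0.03 0.12 0 -21.3 0.2;-0.04 0.16 0 -28.4 0.2;-0.05 0.2 0 -35.5 0.2",
)

```text
time_s: 4.63
tcp_pos: [0.5984, -0.1599, 0.104]
orientation: [2.9, 1.207, -0.008]
force: [0.9, 0.4, -1.1]
gripper_width: 0.0528
```

```bash
python3 go.py .5953 -.2103 .06 -16.9
```

```text
t 4.63 tcp [ 0.5984 -0.1599  0.104 ] jaw -44.8 tilt 0.3 w 0.0528 F [ 0.9  0.4 -1.1]
q [ 0.25  0.87 -0.12  1.69  0.17  0.59 -0.75]
shift [-0.0377  0.0334  0.0441] roll -27.9
```

Request:
send_rows(
  moves="-0.019 0.017 0.02 -7.1 0.2;-0.038 0.033 0.044 -14.2 0.2;-0.038 0.033 0.044 -21 0.2;-0.038 0.033 0.044 -27.9 0.2;-0.038 0.033 0.044 -27.9 0.2",
)

```text
time_s: 5.05
tcp_pos: [0.5945, -0.2114, 0.0603]
orientation: [-2.522, -1.872, 0.008]
force: [1.0, -0.6, 0.2]
gripper_width: 0.0528
```

Request:
send_rows(
  moves="0 0 0 0 0.2;0 0 0 0 0.2",
)

```text
time_s: 5.22
tcp_pos: [0.5949, -0.2114, 0.061]
orientation: [-2.525, -1.869, 0.007]
force: [-0.2, 0.1, 1.0]
gripper_width: 0.0527
```

```bash
python3 go.py .5953 -.2103 .0165 -16.9; python3 - <<'E'
from h import *
S=manip.snapshot("scene")
T=manip.snapshot("top"); p=manip.get_state()["tcp_pos"]
cv2.imwrite("pics/scene3.png",S);cv2.imwrite("pics/top3.png",T)
a=cv2.resize(S[200:350,310:460],(400,400),interpolation=cv2.INTER_CUBIC);b=cv2.resize(S[165:285,180:300],(400,400),interpolation=cv2.INTER_CUBIC)
cv2.imwrite("pics/c3.png",np.hstack([a,b]))
E
```

```text
t 5.22 tcp [ 0.5949 -0.2114  0.061 ] jaw -17.0 tilt 0.26 w 0.0527 F [-0.2  0.1  1. ]
q [ 0.4   0.96 -0.24  1.66  0.38  0.57 -0.36]
shift [0.0013 0.0002 0.0445] roll -0.1
```

View pics/c3.png

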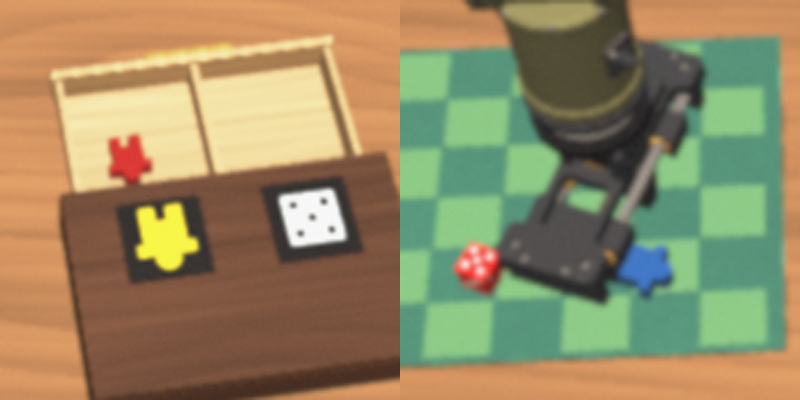

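The red meeple lies in its compartment at (130,160) in the left half, and the gripper is over the blue meeple at (645,268). Going down to grip.

Request:
send_rows(
  moves="0.001 0 0.02 0 0.2;0.001 0 0.036 0 0.2;0.001 0 0.044 0 0.2;0.001 0 0.044 0 0.2;0.001 0 0.044 0 0.2",
)

```text
time_s: 5.73
tcp_pos: [0.5952, -0.21, 0.017]
orientation: [2.524, 1.871, -0.008]
force: [0.9, -1.0, -0.1]
gripper_width: 0.053
```

Request:
send_rows(
  moves="0 0 0 0 -1;0 0 0 0 -1;0 0 0 0 -1;0 0 0 0 -1;0 0 0 0 -1",
)

```text
time_s: 6.15
tcp_pos: [0.5954, -0.21, 0.0172]
orientation: [2.524, 1.871, -0.007]
force: [-0.5, -0.1, 0.6]
gripper_width: 0.0279
```

Request:
send_rows(
  moves="0 0 -0.04 0 -1;0 0 -0.08 0 -1;0 0 -0.09 7 -1;0 0 -0.09 14 -1;0 0 -0.09 21 -1",
)

```text
time_s: 6.57
tcp_pos: [0.5965, -0.2101, 0.1088]
orientation: [2.824, 1.369, -0.003]
force: [0.0, -0.1, -0.2]
gripper_width: 0.0277
```

```bash
python3 go.py .572 .055 .105 -80.6
```

```text
t 6.57 tcp [ 0.5965 -0.2101  0.1088] jaw -38.3 tilt 0.21 w 0.0277 F [ 0.  -0.1 -0.2]
q [ 0.36  0.88 -0.17  1.65  0.23  0.63 -0.61]
shift [ 0.193  -0.1834  0.0029] roll 42.3
```

Request:
send_rows(
  moves="0.028 -0.027 0 7.1 -1;0.056 -0.054 0 14.2 -1;0.084 -0.081 0 21.3 -1;0.112 -0.108 0 28.4 -1;0.14 -0.135 0 35.5 -1",
)

```text
time_s: 6.98
tcp_pos: [0.5769, -0.0149, 0.1083]
orientation: [3.108, 0.434, -0.001]
force: [0.9, 0.7, -0.7]
gripper_width: 0.0281
```

```bash
python3 go.py .570 .057 .09 -80.6
```

```text
t 6.98 tcp [ 0.5769 -0.0149  0.1083] jaw -74.1 tilt 0.19 w 0.0281 F [ 0.9  0.7 -0.7]
q [-0.08  0.83  0.04  1.83 -0.05  0.48 -1.3 ]
shift [ 0.0131 -0.0711  0.018 ] roll 6.5
```

Request:
send_rows(
  moves="0.007 -0.036 0.01 6.5 -1;0.013 -0.071 0.018 6.5 -1;0.013 -0.071 0.018 6.5 -1;0.013 -0.071 0.018 6.5 -1;0.013 -0.071 0.018 6.5 -1",
)

```text
time_s: 7.4
tcp_pos: [0.57, 0.0563, 0.0901]
orientation: [3.127, 0.257, -0.001]
force: [0.3, 0.5, -0.2]
gripper_width: 0.0278
```

Request:
send_rows(
  moves="0 0 0 0 -1;0 0 0 0 -1",
)

```text
time_s: 7.57
tcp_pos: [0.5704, 0.054, 0.0905]
orientation: [3.126, 0.252, 0.0]
force: [0.1, -0.9, 1.1]
gripper_width: 0.0277
```

```bash
python3 go.py .570 .057 .028 -80.6
```

```text
t 7.57 tcp [0.5704 0.054  0.0905] jaw -80.8 tilt 0.3 w 0.0277 F [ 0.1 -0.9  1.1]
q [-0.22  0.86  0.08  1.85 -0.13  0.44 -1.46]
shift [ 0.0001 -0.0034  0.0624] roll -0.2
```

Request:
send_rows(
  moves="0 -0.003 0.03 0 -1;0 -0.003 0.052 0 -1;0 -0.003 0.062 0 -1;0 -0.003 0.062 0 -1;0 -0.003 0.062 0 -1",
)

```text
time_s: 7.98
tcp_pos: [0.5701, 0.0556, 0.0285]
orientation: [3.126, 0.25, -0.001]
force: [-1.7, -0.1, 0.1]
gripper_width: 0.0281
```

Request:
send_rows(
  moves="0 0 0 0 -0.1;0 0 0 0 -0.1;0 0 0 0 -0.1;0 0 -0.03 0 -0.1;0 0 -0.07 0 -0.1",
)

```text
time_s: 8.4
tcp_pos: [0.5678, 0.0559, 0.0972]
orientation: [3.126, 0.251, -0.01]
force: [1.3, 0.1, 0.7]
gripper_width: 0.0401
```

```bash
python3 go.py .460 -.2095 .10 -90
```

```text
t 8.4 tcp [0.5678 0.0559 0.0972] jaw -80.8 tilt 0.51 w 0.0401 F [1.3 0.1 0.7]
q [-0.23  0.85  0.08  1.85 -0.13  0.46 -1.47]
shift [-0.1487  0.2449 -0.0004] roll 9.2
```

Request:
send_rows(
  moves="-0.021 0.035 0 2 0.2;-0.042 0.07 0 4 0.2;-0.063 0.105 0 6 0.2;-0.084 0.14 0 8 0.2;-0.105 0.175 0 9.2 0.2",
)

```text
time_s: 8.82
tcp_pos: [0.4915, -0.1351, 0.0998]
orientation: [3.135, -0.002, -0.007]
force: [0.0, -1.2, 0.6]
gripper_width: 0.0527
```

```bash
python3 go.py .460 -.2095 .06 -90
```

```text
t 8.82 tcp [ 0.4915 -0.1351  0.0998] jaw -90.1 tilt 0.48 w 0.0527 F [ 0.  -1.2  0.6]
q [ 0.14  0.79  0.05  2.03 -0.1   0.32 -1.3 ]
shift [-0.0312  0.0742  0.0404] roll -0.1
```

Request:
send_rows(
  moves="-0.016 0.037 0.02 0 0.2;-0.031 0.074 0.04 0 0.2;-0.031 0.074 0.04 0 0.2;-0.031 0.074 0.04 0 0.2;-0.031 0.074 0.04 0 0.2",
)

```text
time_s: 9.23
tcp_pos: [0.4606, -0.209, 0.0608]
orientation: [3.135, -0.003, -0.006]
force: [0.3, 0.4, 0.7]
gripper_width: 0.0531
```

Request:
send_rows(
  moves="0 0 0 0 0.2;0 0 0 0 0.2",
)

```text
time_s: 9.4
tcp_pos: [0.4623, -0.2069, 0.0615]
orientation: [3.136, 0.002, -0.003]
force: [0.2, -1.1, 1.1]
gripper_width: 0.053
```

```bash
python3 go.py .460 -.2095 .0175 -90; python3 - <<'E'
from h import *
S=manip.snapshot("scene")
a=cv2.resize(S[200:350,310:460],(400,400),interpolation=cv2.INTER_CUBIC);b=cv2.resize(S[140:260,180:300],(400,400),interpolation=cv2.INTER_CUBIC)
cv2.imwrite("pics/c4.png",np.hstack([a,b]))
E
```

```text
t 9.4 tcp [ 0.4623 -0.2069  0.0615] jaw -89.9 tilt 0.33 w 0.053 F [ 0.2 -1.1  1.1]
q [ 0.31  0.86  0.02  2.06 -0.05  0.22 -1.2 ]
shift [-0.0022  0.0023  0.044 ] roll 0.1
```

View pics/c4.png

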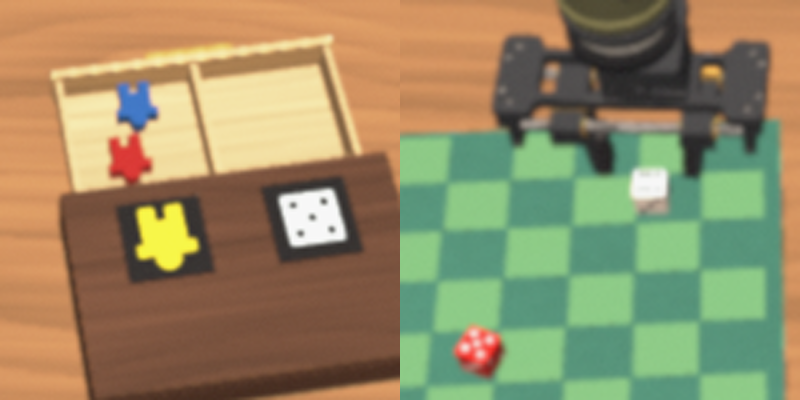

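Both meeples lie in their compartment at (137,105) and (130,160). The fingers straddle the white die at (650,188). Descending to grip.

Request:
send_rows(
  moves="-0.002 0.002 0.02 0 0.2;-0.002 0.002 0.036 0 0.2;-0.002 0.002 0.044 0 0.2;-0.002 0.002 0.044 0 0.2;-0.002 0.002 0.044 0 0.2",
)

```text
time_s: 9.87
tcp_pos: [0.4602, -0.2087, 0.0175]
orientation: [3.136, 0.004, -0.004]
force: [-0.2, -0.1, -0.2]
gripper_width: 0.0532
```

Request:
send_rows(
  moves="0 0 0 0 -1;0 0 0 0 -1;0 0 0 0 -1;0 0 0 0 -1;0 0 0 0 -1",
)

```text
time_s: 10.28
tcp_pos: [0.4604, -0.2089, 0.0179]
orientation: [3.136, 0.004, -0.003]
force: [-0.6, -0.2, 2.3]
gripper_width: 0.0246
```

Request:
send_rows(
  moves="0 0 -0.04 0 -1;0 0 -0.08 0 -1;0.01 -0.03 -0.09 0 -1;0.02 -0.06 -0.09 0 -1;0.03 -0.1 -0.09 0 -1",
)

```text
time_s: 10.7
tcp_pos: [0.4914, -0.1101, 0.1088]
orientation: [3.134, -0.005, 0.003]
force: [0.0, -0.5, 0.1]
gripper_width: 0.0248
```

```bash
python3 go.py .611 .180 .105 -80.6
```

```text
t 10.7 tcp [ 0.4914 -0.1101  0.1088] jaw -90.2 tilt 0.47 w 0.0248 F [ 0.  -0.5  0.1]
q [ 0.09  0.77  0.06  2.05 -0.11  0.31 -1.34]
shift [ 0.1187 -0.2905  0.0017] roll -9.6
```

Request:
send_rows(
  moves="0.016 -0.038 0 -2 -1;0.032 -0.076 0 -4 -1;0.047 -0.115 0 -6 -1;0.063 -0.153 0 -8 -1;0.079 -0.191 0 -9.6 -1",
)

```text
time_s: 11.12
tcp_pos: [0.5711, 0.0828, 0.1075]
orientation: [3.123, 0.26, 0.001]
force: [1.2, -1.3, 0.4]
gripper_width: 0.0246
```

```bash
python3 go.py .611 .180 .095 -80.6
```

```text
t 11.12 tcp [0.5711 0.0828 0.1075] jaw -80.5 tilt 0.47 w 0.0246 F [ 1.2 -1.3  0.4]
q [-0.28  0.83  0.1   1.83 -0.14  0.48 -1.5 ]
shift [ 0.0554 -0.0894  0.0118] roll 0.1
```

Request:
send_rows(
  moves="0.02 -0.032 0 0 -1;0.04 -0.064 0.006 0 -1;0.055 -0.089 0.012 0 -1;0.055 -0.089 0.012 0 -1;0.055 -0.089 0.012 0 -1",
)

```text
time_s: 11.53
tcp_pos: [0.61, 0.182, 0.0941]
orientation: [3.123, 0.267, -0.0]
force: [-0.1, -0.3, -0.4]
gripper_width: 0.0249
```

Request:
send_rows(
  moves="0 0 0 0 -1;0 0 0 0 -1",
)

```text
time_s: 11.7
tcp_pos: [0.6095, 0.1801, 0.0941]
orientation: [3.122, 0.263, -0.002]
force: [-0.6, -0.7, 0.3]
gripper_width: 0.0248
```

```bash
python3 go.py .611 .180 .028 -80.6
```

```text
t 11.7 tcp [0.6095 0.1801 0.0941] jaw -80.4 tilt 0.5 w 0.0248 F [-0.6 -0.7  0.3]
q [-0.43  0.91  0.13  1.65 -0.17  0.59 -1.62]
shift [ 0.0016 -0.0002  0.0661] roll 0.2
```

Request:
send_rows(
  moves="0.001 0 0.03 0 -1;0.001 0 0.055 0 -1;0.001 0 0.066 0 -1;0.001 0 0.066 0 -1;0.001 0 0.066 0 -1",
)

```text
time_s: 12.12
tcp_pos: [0.6105, 0.1786, 0.0284]
orientation: [3.122, 0.261, -0.003]
force: [-0.3, -0.0, -0.1]
gripper_width: 0.025
```

Request:
send_rows(
  moves="0 0 0 0 -0.1;0 0 0 0 -0.1;0 0 0 0 -0.1;0 0 -0.03 0 -0.1;0 0 -0.07 0 -0.1",
)

```text
time_s: 12.53
tcp_pos: [0.608, 0.1788, 0.0967]
orientation: [3.12, 0.261, -0.013]
force: [0.6, -0.0, 0.1]
gripper_width: 0.0395
```

```bash
python3 go.py .604 -.316 .10 -109.4
```

```text
t 12.53 tcp [0.608  0.1788 0.0967] jaw -80.4 tilt 0.76 w 0.0395 F [ 0.6 -0.   0.1]
q [-0.43  0.91  0.13  1.65 -0.17  0.61 -1.62]
shift [-0.0863  0.4872  0.0022] roll 29.0
```

Request:
send_rows(
  moves="-0.007 0.04 0 0 0.2;-0.014 0.08 0 0 0.2;-0.021 0.12 0 0 0.2;-0.028 0.16 0 0 0.2;-0.035 0.2 0 0 0.2",
)

```text
time_s: 12.95
tcp_pos: [0.6069, -0.026, 0.0999]
orientation: [3.12, 0.262, -0.011]
force: [0.8, -0.5, -0.2]
gripper_width: 0.0528
```

Request:
send_rows(
  moves="-0.007 0.04 0 6 0.2;-0.014 0.08 0 12 0.2;-0.021 0.12 0 18 0.2;-0.028 0.16 0 24 0.2;-0.035 0.2 0 29 0.2",
)

```text
time_s: 13.37
tcp_pos: [0.6058, -0.231, 0.1031]
orientation: [3.084, -0.535, -0.005]
force: [0.3, 0.4, -0.9]
gripper_width: 0.0528
```

```bash
python3 go.py .604 -.316 .06 -109.4
```

```text
t 13.37 tcp [ 0.6058 -0.231   0.1031] jaw -109.7 tilt 0.71 w 0.0528 F [ 0.3  0.4 -0.9]
q [ 0.19  0.91  0.18  1.61 -0.21  0.64 -1.44]
shift [0.027  0.0801 0.0441] roll -0.3
```

Request:
send_rows(
  moves="0.013 0.04 0.02 0 0.2;0.027 0.08 0.044 0 0.2;0.027 0.08 0.044 0 0.2;0.027 0.08 0.044 0 0.2;0.027 0.08 0.044 0 0.2",
)

```text
time_s: 13.78
tcp_pos: [0.604, -0.3154, 0.0601]
orientation: [3.085, -0.536, -0.005]
force: [-0.1, 1.0, 1.0]
gripper_width: 0.0529
```

Request:
send_rows(
  moves="0 0 0 0 0.2;0 0 0 0 0.2",
)

```text
time_s: 13.95
tcp_pos: [0.6056, -0.3122, 0.0611]
orientation: [3.088, -0.531, -0.003]
force: [0.2, 0.7, -0.5]
gripper_width: 0.0528
```

```bash
python3 go.py .604 -.316 .0175 -109.4
```

```text
t 13.95 tcp [ 0.6056 -0.3122  0.0611] jaw -109.5 tilt 0.51 w 0.0528 F [ 0.2  0.7 -0.5]
q [ 0.33  1.01  0.15  1.51 -0.2   0.64 -1.34]
shift [-0.0002  0.0037  0.0436] roll -0.1
```

Request:
send_rows(
  moves="0 0.003 0.02 0 0.2;0 0.003 0.036 0 0.2;0 0.003 0.044 0 0.2;0 0.003 0.044 0 0.2;0 0.003 0.044 0 0.2",
)

```text
time_s: 14.37
tcp_pos: [0.6045, -0.3143, 0.0167]
orientation: [3.088, -0.529, -0.004]
force: [-0.0, -1.4, -0.8]
gripper_width: 0.0527
```

Request:
send_rows(
  moves="0 0 0 0 -1;0 0 0 0 -1;0 0 0 0 -1;0 0 0 0 -1;0 0 0 0 -1",
)

```text
time_s: 14.78
tcp_pos: [0.6045, -0.3143, 0.0167]
orientation: [3.088, -0.53, -0.004]
force: [-0.3, -0.0, 0.6]
gripper_width: 0.0249
```

Request:
send_rows(
  moves="0 0 -0.04 0 -1;0 0 -0.08 0 -1;-0.01 -0.03 -0.09 -5 -1;-0.02 -0.06 -0.09 -10 -1;-0.03 -0.1 -0.09 -15 -1",
)

```text
time_s: 15.2
tcp_pos: [0.6097, -0.2122, 0.1078]
orientation: [3.128, -0.123, -0.001]
force: [0.2, 0.1, -0.5]
gripper_width: 0.0249
```

```bash
python3 go.py .562 .173 .105 -80.6
```

```text
t 15.2 tcp [ 0.6097 -0.2122  0.1078] jaw -94.5 tilt 0.65 w 0.0249 F [ 0.2  0.1 -0.5]
q [ 0.2   0.9   0.11  1.62 -0.13  0.63 -1.28]
shift [-0.0778 -0.3802 -0.0015] roll -13.9
```

Request:
send_rows(
  moves="-0.008 -0.04 0 -3 -1;-0.016 -0.08 0 -6 -1;-0.024 -0.12 0 -9 -1;-0.033 -0.16 0 -12 -1;-0.041 -0.2 0 -13.9 -1",
)

```text
time_s: 15.62
tcp_pos: [0.584, -0.0079, 0.1057]
orientation: [3.12, 0.26, -0.003]
force: [0.4, -0.6, -1.6]
gripper_width: 0.0247
```

```bash
python3 go.py .562 .173 .10 -80.6
```

```text
t 15.62 tcp [ 0.584  -0.0079  0.1057] jaw -80.5 tilt 0.64 w 0.0247 F [ 0.4 -0.6 -1.6]
q [-0.12  0.84  0.08  1.81 -0.11  0.5  -1.37]
shift [ 0.0083 -0.1821  0.0038] roll 0.1
```

Request:
send_rows(
  moves="0.002 -0.04 0 0 -1;0.004 -0.08 0 0 -1;0.006 -0.12 0.004 0 -1;0.007 -0.155 0.004 0 -1;0.008 -0.182 0.004 0 -1",
)

```text
time_s: 16.03
tcp_pos: [0.5607, 0.1772, 0.0996]
orientation: [3.121, 0.265, -0.004]
force: [-0.5, 1.0, -0.0]
gripper_width: 0.0249
```

Request:
send_rows(
  moves="0 0 0 0 -1;0 0 0 0 -1;0 0 0 0 -1",
)

```text
time_s: 16.28
tcp_pos: [0.5609, 0.1758, 0.0997]
orientation: [3.12, 0.264, -0.004]
force: [0.0, -0.8, -0.9]
gripper_width: 0.0244
```

```bash
python3 go.py .562 .173 .027 -80.6; python3 - <<'E'
from h import *
S=manip.snapshot("scene"); a=S[180:360,310:490]
cv2.imwrite("pics/c5.png",cv2.resize(a,(500,500),interpolation=cv2.INTER_CUBIC))
E
```

```text
t 16.28 tcp [0.5609 0.1758 0.0997] jaw -80.3 tilt 0.61 w 0.0244 F [ 0.  -0.8 -0.9]
q [-0.46  0.86  0.13  1.8  -0.19  0.5  -1.61]
shift [0.0009 0.0022 0.0727] roll 0.3
```

View pics/c5.png

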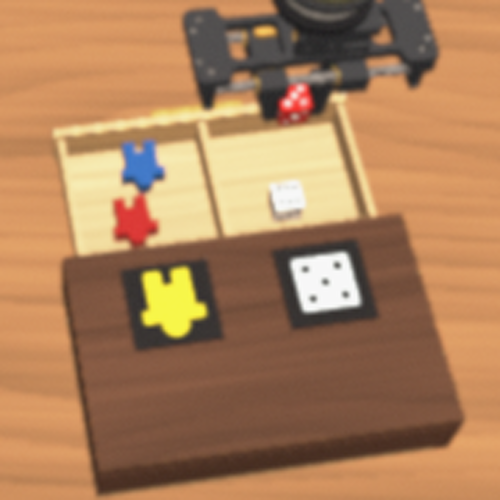

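The white die at (287,198) and both meeples are in place, and the red die at (295,103) is above the front of the dice compartment. Lowering and releasing.

Request:
send_rows(
  moves="0.001 0.002 0.03 0 -1;0.001 0.002 0.055 0 -1;0.001 0.002 0.072 0 -1;0.001 0.002 0.072 0 -1;0.001 0.002 0.072 0 -1",
)

```text
time_s: 16.75
tcp_pos: [0.5625, 0.1695, 0.0275]
orientation: [3.119, 0.256, -0.006]
force: [-0.2, 0.9, 0.2]
gripper_width: 0.0251
```

Request:
send_rows(
  moves="0 0 0 0 -0.1;0 0 0 0 -0.1;0 0 0 0 -0.1;0 0 -0.03 0 -0.1;0 0 -0.07 0 -0.1",
)

```text
time_s: 17.17
tcp_pos: [0.5605, 0.1699, 0.0963]
orientation: [3.117, 0.256, -0.015]
force: [0.7, 0.5, 0.2]
gripper_width: 0.0397
```

```bash
python3 go.py .49 .100 .10 -80.6; python3 - <<'E'
from h import *
T=manip.snapshot("top");cv2.imwrite("pics/top6.png",T); S=manip.snapshot("scene"); cv2.imwrite("pics/scene6.png",S)
E
```

```text
t 17.17 tcp [0.5605 0.1699 0.0963] jaw -80.6 tilt 0.96 w 0.0397 F [0.7 0.5 0.2]
q [-0.45  0.86  0.13  1.8  -0.19  0.5  -1.61]
shift [-0.081   0.0575 -0.0022] roll -0.0
```

Request:
send_rows(
  moves="-0.03 0.02 -0.01 0 -1;-0.06 0.04 -0.01 0 -1;-0.092 0.06 -0.01 0 -1;-0.092 0.06 -0.01 0 -1;-0.092 0.06 -0.01 0 -1",
)

```text
time_s: 17.68
tcp_pos: [0.4839, 0.0955, 0.1139]
orientation: [3.12, 0.251, 0.009]
force: [0.3, 0.6, -0.3]
gripper_width: 0.0086
```

Request:
send_rows(
  moves="0 0 0 0 -1;0 0 0 0 -1",
)

```text
time_s: 17.85
tcp_pos: [0.4852, 0.0963, 0.1142]
orientation: [3.121, 0.252, 0.012]
force: [-0.5, -0.7, -0.4]
gripper_width: 0.0003
```

```bash
python3 go.py .4776 .0963 .030 -80.6; python3 - <<'E'
from h import *
T=manip.snapshot("top");cv2.imwrite("pics/top7.png",T); S=manip.snapshot("scene"); cv2.imwrite("pics/scene7.png",S)
a=cv2.resize(T[140:300,200:360],(400,400),interpolation=cv2.INTER_CUBIC);b=cv2.resize(S[180:360,310:490],(400,400),interpolation=cv2.INTER_CUBIC)
cv2.imwrite("pics/c7.png",np.hstack([a,b]))
E
```

```text
t 17.85 tcp [0.4852 0.0963 0.1142] jaw -80.8 tilt 0.74 w 0.0003 F [-0.5 -0.7 -0.4]
q [-0.35  0.76  0.09  2.08 -0.17  0.3  -1.53]
shift [-0.008  -0.0021  0.0841] roll -0.2
```

View pics/c7.png

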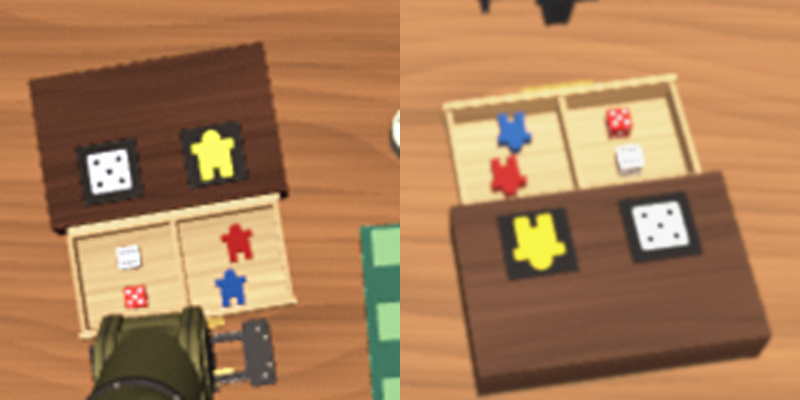

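All four pieces lie flat: dice on the +y side behind the dice tile, meeples on the -y side. Descending in front of the pull with the fingers shut.

Request:
send_rows(
  moves="-0.008 -0.002 0.03 -0.2 -1;-0.008 -0.002 0.06 -0.2 -1;-0.008 -0.002 0.084 -0.2 -1;-0.008 -0.002 0.084 -0.2 -1;-0.008 -0.002 0.084 -0.2 -1",
)

```text
time_s: 18.37
tcp_pos: [0.4773, 0.0966, 0.0291]
orientation: [3.12, 0.26, 0.008]
force: [1.1, -0.7, 0.5]
gripper_width: 0.0005
```

Request:
send_rows(
  moves="0.012 0 0 0 -1;0.022 0 0 0 -1;0.03 0 0 0 -1;0.038 0 0 0 -1;0.046 0 0 0 -1",
)

```text
time_s: 18.78
tcp_pos: [0.5224, 0.1044, 0.0303]
orientation: [3.12, 0.26, 0.007]
force: [-3.3, -0.6, 1.6]
gripper_width: 0.0005
```

```bash
python3 go.py .637 .1255 .03 -80.6
```

```text
t 18.78 tcp [0.5224 0.1044 0.0303] jaw -80.5 tilt 0.64 w 0.0005 F [-3.3 -0.6  1.6]
q [-0.33  0.94  0.06  1.98 -0.18  0.22 -1.52]
shift [ 0.1165 -0.0018  0.0007] roll 0.1
```

Contact made at about 3 N. Continuing gently at 0.12 m/s, slower at the end.

Request:
send_rows(
  moves="0.01 0 0 0 -1;0.02 0 0 0 -1;0.03 0 0 0 -1;0.04 0 0 0 -1;0.05 0 0 0 -1",
)

```text
time_s: 19.2
tcp_pos: [0.5708, 0.1132, 0.0308]
orientation: [3.121, 0.261, 0.002]
force: [-2.3, 1.5, 0.2]
gripper_width: 0.0007
```

Request:
send_rows(
  moves="0.01 0 0 0 -1;0.02 0 0 0 -1;0.03 0 0 0 -1;0.038 0 0 0 -1;0.046 0 0 0 -1",
)

```text
time_s: 19.62
tcp_pos: [0.6151, 0.1214, 0.0308]
orientation: [3.121, 0.262, -0.003]
force: [-3.0, 0.9, -0.1]
gripper_width: 0.0002
```

```bash
python3 go.py .637 .1255 .03 -80.6
```

```text
t 19.62 tcp [0.6151 0.1214 0.0308] jaw -80.4 tilt 0.56 w 0.0002 F [-3.   0.9 -0.1]
q [-0.33  1.    0.1   1.69 -0.17  0.47 -1.53]
shift [ 0.0223 -0.0004  0.0008] roll 0.2
```

Request:
send_rows(
  moves="0.004 0 0 0 -1;0.008 0 0 0 -1;0.012 0 0 0 -1;0.015 0 0 0 -1;0.018 0 0 0 -1",
)

```text
time_s: 20.03
tcp_pos: [0.6329, 0.1246, 0.0309]
orientation: [3.121, 0.262, -0.004]
force: [-2.3, 0.8, 0.8]
gripper_width: 0.0003
```

Request:
send_rows(
  moves="0.002 0 0 0 -1;0.004 0 0 0 -1;0.006 0 0 0 -1",
)

```text
time_s: 20.28
tcp_pos: [0.6389, 0.1257, 0.0309]
orientation: [3.121, 0.262, -0.004]
force: [-1.9, 1.0, 0.2]
gripper_width: 0.0005
```

```bash
python3 go.py .637 .1255 .03 -80.6
```

```text
t 20.28 tcp [0.6389 0.1257 0.0309] jaw -80.4 tilt 0.55 w 0.0005 F [-1.9  1.   0.2]
q [-0.33  1.02  0.11  1.61 -0.17  0.53 -1.53]
shift [-0.0019 -0.0002  0.0009] roll 0.2
```

Request:
send_rows(
  moves="0.002 0 0 0 -1;0.004 0 0 0 -1;0.005 0 0 0 -1",
)

```text
time_s: 20.53
tcp_pos: [0.6427, 0.1264, 0.0309]
orientation: [3.121, 0.263, -0.009]
force: [-6.0, -1.1, 5.9]
gripper_width: 0.0006
```

Request:
send_rows(
  moves="0.001 0 0 0 -1;0.002 0 0 0 -1",
)

```text
time_s: 20.7
tcp_pos: [0.6427, 0.1264, 0.0308]
orientation: [3.121, 0.263, -0.016]
force: [-8.7, -1.7, 7.7]
gripper_width: 0.0008
```

Request:
send_rows(
  moves="0.001 0 0 0 -1;0.002 0 0 0 -1",
)

```text
time_s: 20.87
tcp_pos: [0.6427, 0.1264, 0.0308]
orientation: [3.12, 0.263, -0.023]
force: [-8.6, -1.2, 7.2]
gripper_width: 0.0001
```

The TCP stopped at x=.6427 with force rising to about 8.7 N, which looks like the end stop. Retreating and looking.

Request:
send_rows(
  moves="-0.01 0 0 0 -1;-0.03 0 0 0 -1;-0.06 0 0 0 -1;-0.09 0 -0.03 0 -1;-0.12 0 -0.06 0 -1",
)

```text
time_s: 21.28
tcp_pos: [0.5256, 0.1066, 0.0911]
orientation: [3.12, 0.262, -0.023]
force: [0.9, -0.2, 0.4]
gripper_width: 0.0005
```

Request:
send_rows(
  moves="-0.03 0 -0.04 0 -1;-0.05 0 -0.08 0 -1;-0.05 0 -0.1 0 -1;-0.05 0 -0.1 0 -1;-0.05 0 -0.1 0 -1",
)

```text
time_s: 21.7
tcp_pos: [0.4802, 0.0997, 0.1938]
orientation: [3.121, 0.261, -0.011]
force: [-0.2, -0.1, -0.9]
gripper_width: 0.0006
```

```bash
python3 go.py; python3 - <<'E'
from h import *
T=manip.snapshot("top"); S=manip.snapshot("scene"); cv2.imwrite("pics/scene8.png",S); cv2.imwrite("pics/top8.png",T)
a=cv2.resize(T[140:300,200:360],(400,400),interpolation=cv2.INTER_CUBIC);b=cv2.resize(S[180:360,310:490],(400,400),interpolation=cv2.INTER_CUBIC)
cv2.imwrite("pics/c8.png",np.hstack([a,b]))
# brass pull / front edge positions, caddy frame approx
hsv=cv2.cvtColor(T,cv2.COLOR_BGR2HSV)
E
```

```text
t 21.7 tcp [0.4802 0.0997 0.1938] jaw -80.4 tilt 0.7 w 0.0006 F [-0.2 -0.1 -0.9]
q [-0.39  0.61  0.14  2.03 -0.15  0.52 -1.55]
```

View pics/c8.png

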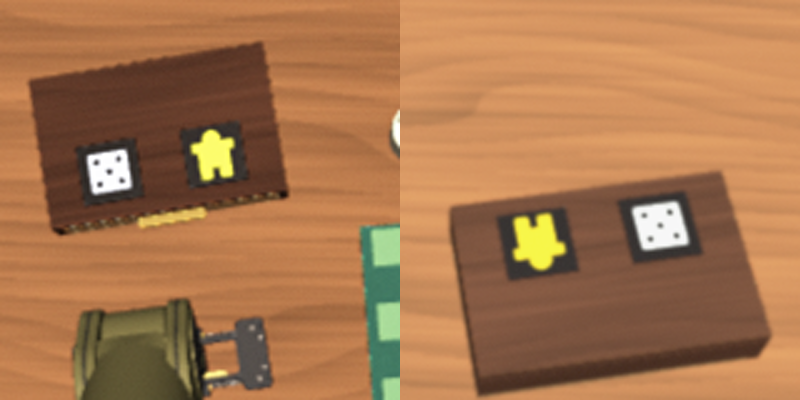

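View pics/scene8.png

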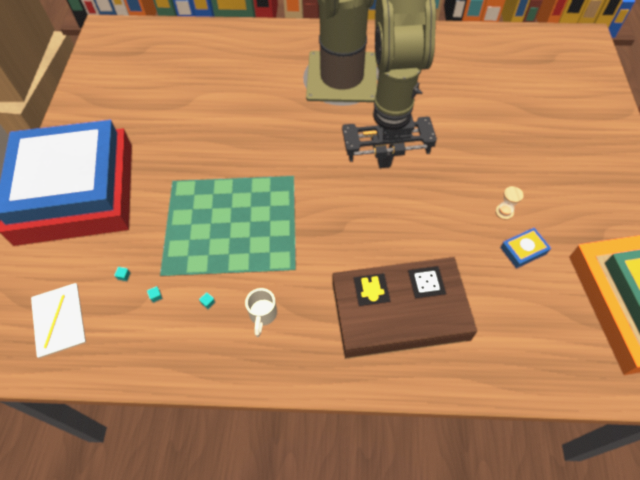

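The drawer front is flush with the caddy, with only the brass pull showing at (172,217) in the left half. The board is clear, and the mug, timer and card box stand where they were. One quick numeric check before handing in.

```bash
python3 - <<'E'
from h import *
T=cv2.imread("pics/top8.png")
hsv=cv2.cvtColor(T,cv2.COLOR_BGR2HSV)[222:234,250:288]
m=((hsv[...,0]>18)&(hsv[...,0]<32)&(hsv[...,1]>110)&(hsv[...,2]>130)); v,u=np.nonzero(m)
p=ray("top",[[250+u.mean(),222+v.mean()]],.038)[0]
c=np.array([.7465,.1435]); a=np.radians(9.4); d=p-c
print("pull strip in caddy frame (expect about -.096, 0):",round(d@[np.cos(a),np.sin(a)],4),round(d@[-np.sin(a),np.cos(a)],4), m.sum())
for n in ("top","scene"):
    d=cv2.absdiff(cv2.imread(f"pics/{n}0.png"),cv2.imread(f"pics/{n}8.png")).max(2)
    for k,P in dict(mug=[.745,-.08,.03],timer=[.48,.43,.04],box=[.58,.44,.03]).items():
        x,y=proj(n,P)[0].astype(int); print(n,k,(x,y),"changed px",int((d[y-15:y+15,x-15:x+15]>40).sum()))
E
```

```text
pull strip in caddy frame (expect about -.096, 0): -0.0886 0.0008 107
top mug (np.int64(339), np.int64(199)) changed px 0
top timer (np.int64(163), np.int64(285)) changed px 0
top box (np.int64(162), np.int64(251)) changed px 0
scene mug (np.int64(298), np.int64(299)) changed px 0
scene timer (np.int64(513), np.int64(205)) changed px 0
scene box (np.int64(522), np.int64(242)) changed px 0
```

```bash
python3 - <<'E'
from station import manip
print(manip.close_job(), manip.get_state()["time_s"])
E
```

```text
the job is handed in; nothing more can be done
the job is handed in; nothing more can be done
```

I sorted both dice into the compartment behind the dice tile and both meeples into the one behind the meeple tile. Then I pushed the drawer shut and handed the job in at about 22 s on the robot's clock, against the 72 s limit.

- **Pieces:** a picture taken before the push showed all four lying flat on the drawer floor in the right compartments.
- **Drawer:** I pushed at about 0.12 m/s, slower near the end, and stopped at the end stop with about 9 N on the pull. The last pictures show the front flush with the caddy, with only the pull showing.
- **One check disagreed:** the pull measured at -89 mm in the caddy's frame, where about -96 mm was expected. I put this down to my rough estimate of the caddy's centre, which was already about 7 mm off when the drawer was open. It would not mean the drawer is still ajar, because the pull measured further in than expected.
- **Bystanders:** comparing first and last pictures showed no change around the timer and card box. My comparison patch for the mug missed it, so I only checked by eye that it had not moved; the arm never went near it.

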